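# Put the coasters away under the hold-down arm

### The arm

A 7-joint arm with a two-finger parallel gripper is mounted at the origin on the work surface. World frame = base frame: x ahead of the robot, y to its left, z up, the work surface at z = 0. Lengths are in mm, angles in rad, forces in N, time in s.
With the tool pointing down it reaches from about 425 to 950 mm from the base axis. Payload 4.7 kg.
Tool frame: the origin (TCP) lies between the finger pads; the fingertips stand 17 mm ahead of it and the grasp point (between the pads) lies 2 mm behind it; x points along the fingers, z is the direction in which the jaws open and shut, and the axes are right-handed (so a half turn about x gives the same grasp; the last joint's range is limited). The gripper opens to 85 mm and grips with 20 to 120 N. Pads are 22 mm wide; open, the fingers measure 114 mm over their backs; the gripper's body (76 mm by 85 mm) begins 54 mm behind the grasp point. The pads swing forward as they close: fully open they stand 13 mm farther back than shut.
Start: joints at [1.083, 0.469, -0.049, 1.532, 0.024, 1.141, -0.082], TCP at [298.984, -605.19, 248.335] pointing down, gripper open.
Joint ranges: [-2.59, 2.59], [-0.33, 1.99], [-1.39, 1.29], [0.1, 2.45], [-1.04, 4.18], [0.21, 1.99], [-2.66, 2.66]. Speed limits (rad/s): [2.57, 2.57, 3.14, 3.14, 3.14, 3.14, 3.14].

### API

Orientations are given as [roll, pitch, yaw] about the fixed x, y, z axes, in that order (R = Rz(yaw) Ry(pitch) Rx(roll)).
In Python, from plant import robot, claw, planner, get_image gives the robot as it stands. Calls block until the motion is done:
- robot.move_pose(position, orientation): joint-space move of the TCP to a pose.
- robot.move_straight(position, feed=150, attitude=None, guard=None): straight line of the TCP; attitude=None keeps the orientation; feed is the mean speed in mm/s. With guard (N) it stops when the force on the tool has changed by that much, and returns True; else False.
- robot.move_joints(angles): joint-space move.
- claw.command_gripper(opening, newtons=None): finger opening in mm; newtons is the grip in N (None keeps the last); returns when the fingers have stopped.
- robot.pause(seconds).
- planner.ik(position, orientation): joint angles nearest the present ones, or None.
- robot.observe(): the state.
- get_image(name): name is "side" or "top"; returns a dict with "pixels" (480x640x3 uint8, blue, green, red), "z_map" (480x640 float32, mm along the optical axis (not along the pixel's ray), 0 where there is no reading), "fx", "fy", "cx", "cy" (pixels), "origin" and "orientation" of the camera in the world. Camera axes: x right, y down, z forward; pixel columns grow to the right and rows downward; lengths in mm; the calibration is good to about 2 mm. A picture is of the moment at which its call begins.
A pose or a line that the arm cannot do raises robot.Unreachable and nothing moves.
- robot.job_done(): hands the job in, once; it reports no verdict.
The state is a dict: "time_s": time; "qpos": joint angles; "joint_velocities": joint speeds; "joint_efforts": joint torques, N m; "eef_pos": TCP position; "eef_rot": TCP orientation; "wrist_force": force on the tool from outside, world axes, zero at the start; "ft_torque": the same for the moment, N m; "gripper_width": finger opening in mm.
Only numpy, scipy, OpenCV 4.12 (cv2) and the standard library are available. Lean on these libraries where they do the work, as an engineer would, in place of code of your own. Each camera call takes 0.05 s, during which the arm holds its last target. There are 200 camera calls.

### The job

Put the coasters away on their stand. First swing the stand's hold-down arm up until it leans back and stays, and push the dark stone disc that stands on edge over onto its flat face on the counter; then stack every coaster flat and centred on the stand's plate, in any order, lay the stone disc centred on top of them, and finally bring the arm down so that its pad rests on the stone disc. Leave the mug, spice jar and tea tin where they stand.

Things in the scene. Friction and masses are not known exactly. Their poses are not given: they have to be found in the camera images.
- stand: coaster stand fixed to the counter: round dark wood plate, 120 mm across and 10 mm thick, on a steel foot with a post. Origin: centre of the plate's underside, on the counter; z up. The post (36 mm wide, its top 88 mm above the counter) stands on the stand's +x side, 88 to 110 mm from the plate centre, and carries the hold-down arm
- plate_top (a point): centre of the plate's upper face, 10 mm above the counter; the stack belongs centred over this point
- holder_pivot (a point): the arm's pivot on the post, 95 mm along the stand's +x from the plate centre, 72 mm above the counter; the pivot axis is the stand's y axis. The arm is a bar 11 mm wide and 8 mm thick, 145 mm from here to its grip
- holder (a joint): hold-down arm, rad: 0 = lowest stop (grip end 0.35 rad below level), 0.35 = level, 1.92 = upright, 2.27 = upper stop, leaning back 0.35 rad beyond upright. Down, it points along the stand's -x over the plate. No spring: its weight (0.09 kg) makes it sink slowly (damped, under 1 rad/s) when let go before upright; beyond upright it stays against the upper stop
- holder_grip (a point): centre of the black cross grip at the free end of the arm, 145 mm from the pivot; a round roller shape 22 mm across and 28 mm long with flat ends, lying along the stand's y axis; pinch it by its two end faces and it can turn between the fingers
- holder_pad (a point): lowest point of the arm's round rubber pad, 95 mm from the pivot along the arm and 15 mm off the bar's centreline on the side towards the plate
- slab: heavy dark stone disc, 66 mm across, 14 mm thick, 0.13 kg, starting on edge on a small flat foot (22 mm wide, projecting under 2 mm at its corners) on its rim; origin at that foot; its x axis is the disc's axis, and its z axis points from the foot to the disc's centre. It falls over when pushed more than about 12 degrees
- slab_center (a point): centre of the stone disc, 33 mm from its foot; 7 mm above whatever it lies flat on
- cup: white mug, 62 mm across, 58 mm high, loose bystander; origin centre of its underside
- spice_jar: amber spice jar, 44 mm across, 90 mm high, loose bystander; origin centre of its underside
- tea_tin: tea tin with a green band, 60 mm across, 70 mm high, loose bystander; origin centre of its underside
- coaster_1: cork brown coaster, a flat disc 66 mm across and 10 mm thick, about 50 g, lying on the counter; origin: centre of its underside, z along its axis. Absent in some starts
- coaster_2: glazed blue coaster, a flat disc 66 mm across and 10 mm thick, about 50 g, lying on the counter; origin: centre of its underside, z along its axis. Absent in some starts
- coaster_3: mid-brown wood coaster, a flat disc 66 mm across and 10 mm thick, about 50 g, lying on the counter; origin: centre of its underside, z along its axis. Absent in some starts
- coaster_4: terracotta orange coaster, a flat disc 66 mm across and 10 mm thick, about 50 g, lying on the counter; origin: centre of its underside, z along its axis. Absent in some starts
- coaster_5: green coaster, a flat disc 66 mm across and 10 mm thick, about 50 g, lying on the counter; origin: centre of its underside, z along its axis. Absent in some starts
Things that resemble listed ones, but are neither listed nor needed, are in the scene too. What is shaped like the coaster_2 but purple or yellow is not meant. What is shaped like the coaster_4 but pink or yellow is not meant.

How it is judged:
By the outcome, as a careful person would: the job done as asked, in the order asked, and still so for the second after the job is handed in, with the robot touching nothing.
Of coaster_1, coaster_2, coaster_3, coaster_4, coaster_5 only 3 to 4 are there at a start; the rules pass over those that are not, and their reading is None.
At some moment in a run one of coaster_1, coaster_2, coaster_3, coaster_4, coaster_5 may be knocked a few centimetres aside while the robot is not near it.
Once in a run the grip may slacken for a moment while it holds something.
It also fails if it takes over 210 s, if anything falls off the work surface, if the arm or the gripper's body presses on something with over 40 N, if the wrist force passes 120 N, or if a joint passes its speed limit or range.

## Working session

There is one attempt and no reset: what is moved stays moved. The work goes in short steps, each a Python script; the robot and the scene stay as the last script left them, time stands still between calls to the robot, and variables do not carry over. Pictures are saved under pics/ and viewed, about 12 in all and at most 16, crops included, and the job is handed in when it is done.

```bash
ls; mkdir -p pics; cat > h.py <<'E'
import numpy as np, cv2
from scipy.spatial.transform import Rotation as Rn
from plant import robot, claw, planner, get_image
def camR(im):
    o=np.array(im["orientation"]); return o if o.shape==(3,3) else Rn.from_euler('xyz',o).as_matrix()
def ray(im,u,v):
    return camR(im)@np.array([(u-im["cx"])/im["fx"],(v-im["cy"])/im["fy"],1.])
def onplane(im,u,v,z):
    d=ray(im,u,v);o=np.array(im["origin"]);return o+d*(z-o[2])/d[2]
def cloud(im):
    v,u=np.mgrid[:480,:640];d=im["z_map"]
    c=np.stack([(u-im["cx"])/im["fx"]*d,(v-im["cy"])/im["fy"]*d,d],-1)
    return c@camR(im).T+np.array(im["origin"])
E
python3 - <<'E'
from h import *
for n in("top","side"):
    im=get_image(n);cv2.imwrite(f"pics/{n}0.png",im["pixels"])
    print(n,im["origin"],im["orientation"],im["fx"],im["fy"],im["cx"],im["cy"])
print(robot.observe())
E
```

```text
pics
top [ 392.33255436  -86.94371756 1097.59991032] [-3.00567875  0.00904096 -1.58127543] 556.8412281686905 556.8412281686905 317.7172308711393 235.94033907978505
side [406.93137653 553.82373907 827.99407227] [-2.44220213 -0.01493603 -2.93095356] 502.1154716493632 502.1154716493632 313.6005723235873 243.81266394354176
{'time_s': 0.1, 'qpos': array([ 1.08308619,  0.46933241, -0.04858821,  1.53358631,  0.02409175,
        1.14096509, -0.08233193]), 'joint_velocities': array([-0.00079436, -0.00094723, -0.00071135, -0.00211762, -0.00118424,
        0.00020757,  0.00052114]), 'joint_efforts': array([ 7.92064038e-04, -5.11510956e+01, -4.69385320e-02, -2.38389730e+01,
        1.08346323e-02,  4.38419112e-03, -3.16707292e-05]), 'eef_pos': array([ 298.73959406, -604.74508896,  247.38041016]), 'eef_rot': array([-3.10991092,  1.5690903 ,  2.06127608]), 'wrist_force': array([ 0.26116584,  0.40715713, -0.32017825]), 'ft_torque': array([0.04063268, 0.05256924, 0.04883271]), 'gripper_width': 85.02553042087034}
```

View pics/top0.png

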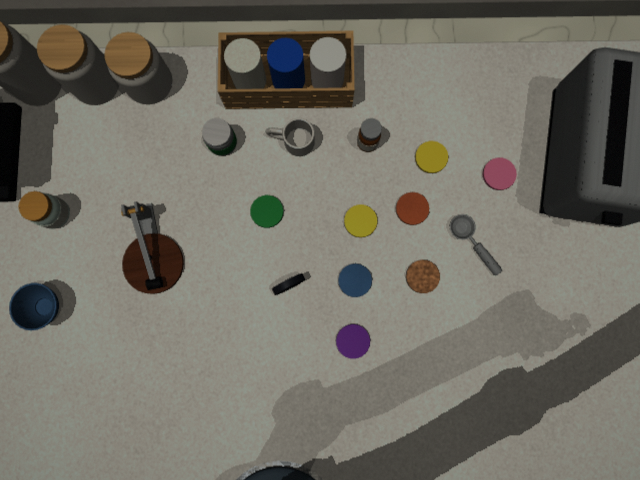

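View pics/side0.png

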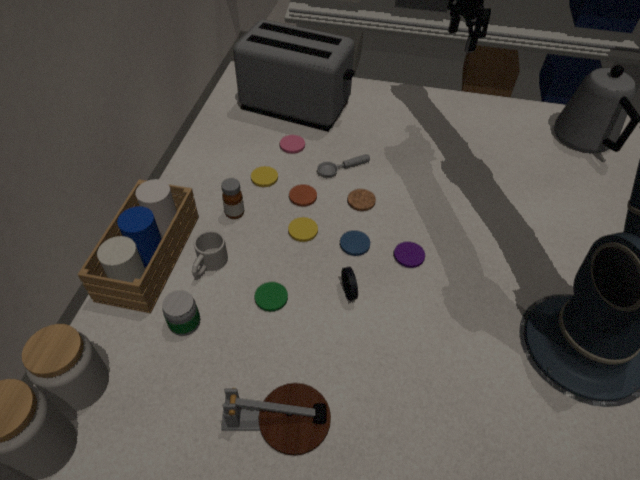

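Both views agree. In the top view (+x is up, +y is left):
- **Stand:** plate at (153,263), post at (140,212), grip at (154,284).
- **Slab on edge:** (290,284).
- **Coasters:** green (267,211), blue (355,280), terracotta (412,208) and cork (423,276). The wood coaster is absent.
- **Decoys:** yellow (361,221) and (432,157), pink (500,173), purple (353,341).

Next I'll measure these and check the candidates in one crop.

```bash
cat >> h.py <<'E'
HSV={"green":((50,100,40),(85,255,255)),"blue":((100,90,50),(115,255,255)),"terra":((3,150,80),(10,255,255)),"cork":((6,80,80),(16,190,255))}
def blobs(im,lo,hi,amin=500,amax=2500):
    m=cv2.inRange(cv2.cvtColor(im["pixels"],cv2.COLOR_BGR2HSV),lo,hi)
    m=cv2.morphologyEx(m,cv2.MORPH_CLOSE,np.ones((5,5)));m=cv2.morphologyEx(m,cv2.MORPH_OPEN,np.ones((3,3)))
    out=[]
    for c in cv2.findContours(m,cv2.RETR_EXTERNAL,cv2.CHAIN_APPROX_NONE)[0]:
        a=cv2.contourArea(c)
        if amin<a<amax: out.append((c,a,cv2.fitEllipse(cv2.convexHull(c))))
    return out
E
python3 - <<'E'
from h import *
T=get_image("top");S=get_image("side")
hsv=cv2.cvtColor(T["pixels"],cv2.COLOR_BGR2HSV)
for n,(u,v) in dict(green=(267,211),blue=(355,280),terra=(412,208),cork=(423,276),plate=(135,270),yel=(361,221)).items():
    p=hsv[v-6:v+7,u-6:u+7].reshape(-1,3);print(n,np.median(p,0),p.min(0),p.max(0))
for nm,im,z in(("top",T,10),("side",S,10)):
  for k,(lo,hi) in HSV.items():
    for c,a,e in blobs(im,lo,hi,250):
        P=onplane(im,*e[0],z);print(nm,k,np.round(e[0]),a,np.round(e[1],1),"xyz",P.round(1),"diam",np.round(np.array(e[1])*0+max(e[1])*np.linalg.norm(P-im["origin"])/im["fx"],1)[0])
X=cloud(T)
for n,(u,v) in dict(plate=(135,270),slab=(290,284),arm_mid=(146,245),grip=(154,284),cnt=(200,400),post=(140,210)).items(): print(n,X[v,u].round(1))
# slab dark cluster by height
sl=X[265:300,262:320].reshape(-1,3);m=sl[:,2]>25;q=sl[m];print("slab top pts",m.sum(),q.mean(0),q[:,2].max(),np.linalg.eigh(np.cov(q[:,:2].T)))
w=cv2.resize(T["pixels"][130:350,100:470],None,fx=2.1,fy=2.1,interpolation=cv2.INTER_CUBIC);cv2.imwrite("pics/crop1.png",w)
E
```

```text
green [ 66. 176.  82.] [ 65 171  79] [ 67 183  84]
blue [105. 135.  82.] [104 131  79] [106 142  86]
terra [  8. 183. 109.] [  8 178 104] [  9 188 115]
cork [ 13. 147. 105.] [ 12 142  82] [ 14 152 132]
plate [ 10. 178.  49.] [  7 164  44] [ 11 195  57]
yel [ 27. 191. 143.] [ 26 188 141] [ 27 194 146]
top green [267. 211.] 770.0 [31.8 32.3] xyz [592.6  22.3  10. ] diam 64.5
top blue [ 44. 303.] 533.0 [23.  35.7] xyz [415.6 456.2  10. ] diam 78.1
top blue [355. 280.] 796.5 [32.2 32.7] xyz [ 453.8 -150.1   10. ] diam 64.1
top blue [285.  55.] 958.5 [34.8 36.5] xyz [919.7 -14.3  10. ] diam 79.3
top terra [412. 208.] 764.0 [31.7 32.1] xyz [ 594.7 -266.7   10. ] diam 64.7
top cork [423. 276.] 831.0 [33.1 33.4] xyz [ 459.9 -282.3   10. ] diam 66.3
top cork [412. 208.] 809.5 [32.2 33.4] xyz [ 594.9 -266.7   10. ] diam 67.3
top cork [126.  55.] 614.0 [37.9 42. ] xyz [922.8 314.   10. ] diam 96.2
top cork [60. 47.] 1139.5 [41.6 46.7] xyz [943.6 453.   10. ] diam 111.8
side green [271. 296.] 680.5 [28.2 32.3] xyz [592.5  27.8  10. ] diam 63.6
side blue [355. 242.] 471.0 [22.3 28.5] xyz [ 454.2 
[... 158 characters left out ...]
9   10. ] diam 61.3
side cork [  2. 407.] 1340.5 [49.  66.5] xyz [967.8 338.1  10. ] diam 134.5
side cork [ 51. 348.] 2082.0 [44.2 62.4] xyz [948.2 222.8  10. ] diam 128.7
side cork [361. 198.] 387.0 [19.1 27.5] xyz [ 460.  -280.1   10. ] diam 64.1
side cork [303. 194.] 387.0 [19.  27.5] xyz [ 595.7 -264.6   10. ] diam 64.2
plate [477.9 280.2  10.3]
slab [444.4 -26.9  66.6]
arm_mid [526.9 259.7  11.6]
grip [449.1 235.9  30.5]
cnt [227.8 150.5  -1.1]
post [584.9 252.4  76.4]
slab top pts 312 [444.0194746  -25.19828622 106.31049604] 1097.5999103239787 EighResult(eigenvalues=array([210.60384062, 458.07822373]), eigenvectors=array([[-0.98735478,  0.15852615],
       [ 0.15852615,  0.98735478]]))
```

View pics/crop1.png

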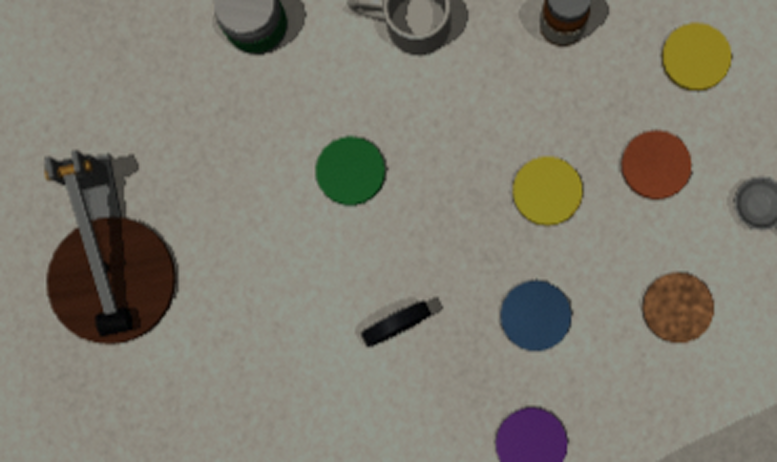

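The crop confirms the four coasters. There is no brown wood disc, and the yellow, purple and pink ones are decoys. Next are the stand frame and the slab line, from both views.

```bash
cat >> h.py <<'E'
def down(a,tilt=0):
    x=np.array([0,0,-1.]);z=np.array([np.cos(a),np.sin(a),0]);y=np.cross(z,x)
    return Rn.from_matrix(np.stack([x,y,z],1)).as_euler('xyz')
def best(p,a):
    q0=robot.observe()["qpos"];c=[]
    for k in(0,np.pi,-np.pi):
        q=planner.ik(p,down(a+k))
        if q is not None:c.append((np.abs(np.array(q)-q0).max(),a+k))
    return min(c)[1] if c else None
E
python3 - <<'E' 2>&1 | grep -v Warn
from h import *
T=get_image("top");S=get_image("side")
for nm,im,(cu,cv_) in(("top",T,(153,263)),("side",S,(294,418))):
    hsv=cv2.cvtColor(im["pixels"],cv2.COLOR_BGR2HSV)
    m=cv2.inRange(hsv,(3,110,25),(14,255,110));k=np.zeros_like(m);cv2.circle(k,(cu,cv_),50,255,-1);m&=k
    m=cv2.morphologyEx(m,cv2.MORPH_OPEN,np.ones((3,3)))
    m[:228 if nm=="top" else 0]=0
    h=cv2.convexHull(cv2.findNonZero(m));e=cv2.fitEllipse(h);P=onplane(im,*e[0],10)
    print(nm,e,P.round(1),max(e[1])*np.linalg.norm(P-im["origin"])/im["fx"])
X=cloud(T)
Y=X[195:300,115:190].reshape(-1,3);q=Y[(Y[:,2]>25)&(Y[:,2]<69)&(Y[:,0]<560)]
b=np.polyfit(q[:,0],q[:,1],1);print("arm line",b,len(q),"dir",np.degrees(np.arctan(b[0])))
for lo in range(435,600,12):
    s=q[(q[:,0]>lo)&(q[:,0]<lo+12)]
    if len(s):print(lo+6,len(s),s[:,1].mean().round(1),s[:,2].max().round(1))
for nm,im,(v0,v1,u0,u1) in(("top",T,(262,302,258,325)),("side",S,(260,306,330,370))):
    X=cloud(im);d=im["z_map"];s=X[v0:v1,u0:u1].reshape(-1,3);s=s[(s[:,2]<75)&(s[:,2]>(45 if nm=="top" else 6))]
    w,V=np.linalg.eigh(np.cov(s[:,:2].T));p=(s[:,:2]-s[:,:2].mean(0))@V
    print(nm,"slab",len(s),s.mean(0).round(1),s[:,2].max().round(1),V[:,1],p.min(0),p.max(0))
X=cloud(T);print(X[276,300:312].round(0)); 
E
```

```text
top ((152.50360107421875, 263.2408142089844), (58.746368408203125, 60.82685852050781), 46.85835647583008) [490.9 246.3  10. ] 124.72157518192178
side ((294.1966247558594, 418.60369873046875), (70.09679412841797, 71.46029663085938), 40.29702377319336) [491.4 253.   10. ] 124.62116811559676
arm line [  0.21864356 139.58313837] 532 dir 12.333266908564001
441 28 241.2 35.3
453 108 238.0 36.0
465 51 239.6 34.7
477 42 243.8 37.9
489 49 246.5 45.1
501 49 248.7 46.9
513 49 251.8 54.1
525 45 254.8 58.6
537 46 257.2 61.6
549 47 259.9 66.1
561 18 261.6 68.7
top slab 248 [447.2 -22.1  59.2] 68.6 [-0.45572773  0.89011923] [ -7.51165747 -31.06622823] [ 6.7575633  31.05616419]
side slab 426 [446.2 -12.1  45.9] 67.7 [-0.52190565  0.85300322] [ -6.31025779 -39.76562207] [11.45427557 26.5853451 ]
[[460. -45.  52.]
 [460. -47.  49.]
 [460. -48.  44.]
 [461. -50.  41.]
 [463. -51.  -3.]
 [463. -53.  -1.]
 [463. -55.  -1.]
 [463. -57.   1.]
 [463. -59.  -3.]
 [463. -61.  -1.]
 [463. -63.  -1.]
 [463. -65.  -1.]]
```

```bash
cat >> h.py <<'E'
PS=np.radians(12.8);EX=np.array([np.cos(PS),np.sin(PS),0]);EY=np.array([-np.sin(PS),np.cos(PS),0])
PLATE=np.array([491.,248.8,10.]);JAW=PS+np.pi/2
def st(x,y,z): p=PLATE+x*EX+y*EY;p[2]=z;return p
def views(tag,t=None,s=None,k=3):
    for n,b in(("top",t),("side",s)):
        if b:
            im=get_image(n)["pixels"][b[1]:b[3],b[0]:b[2]];cv2.imwrite(f"pics/{tag}_{n}.png",cv2.resize(im,None,fx=k,fy=k,interpolation=cv2.INTER_CUBIC))
E
python3 - <<'E'
from h import *
claw.command_gripper(50,40)
p=st(-41,0,140);a=best(p,JAW);print(p,a)
robot.move_pose(p,down(a));
print(robot.move_straight(st(-41,0,75),feed=100))
o=robot.observe();print(o["time_s"],o["eef_pos"],o["qpos"],o["wrist_force"])
views("g",None,(190,310,390,460),4)
# predicted TCP axis in side view
S=get_image("side")
for z in(75,58):
    c=camR(S).T@(np.array([*o["eef_pos"][:2],z])-S["origin"]);print(z,S["fx"]*c[0]/c[2]+S["cx"],S["fy"]*c[1]/c[2]+S["cy"])
E
```

```text
[451.01887647 239.7165116  140.        ] 1.7941984710501708
False
4.575 [451.1791496  240.19318065  75.31559786] [ 0.23767709  0.72043793 -1.10063933  2.03105171  0.82784981  0.9245757
  0.47617457] [-0.01694522  0.18967791 -0.47303965]
75 320.72007938701194 400.3616043404444
58 320.44246395235655 404.72344979882496<stdin>:3: UserWarning: Gimbal lock detected. Setting third angle to zero since it is not possible to uniquely determine all angles.
<sys>:0: UserWarning: Gimbal lock detected. Setting third angle to zero since it is not possible to uniquely determine all angles.
```

View pics/g_side.png

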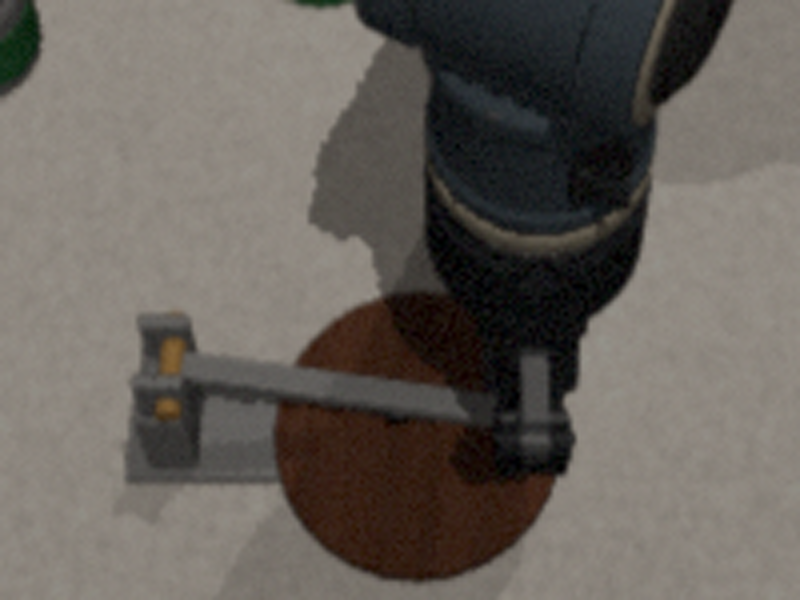

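The side crop shows the finger pair over the grip at crop (535,430), with the near finger's column as predicted. The plan now is to descend, pinch and lift along the arc.

```bash
sed -i '1i import warnings; warnings.filterwarnings("ignore")' h.py; python3 - <<'E'
from h import *
print(robot.move_straight(st(-41,0,31),feed=60,guard=10),robot.observe()["eef_pos"])
claw.command_gripper(20,30)
o=robot.observe();print("w",o["gripper_width"],o["wrist_force"],o["eef_pos"])
if 24<o["gripper_width"]<33:
    e0=o["eef_pos"].copy();dz=e0[2]-22.3
    for th in np.arange(0.15,2.31,0.15):
        f=th-0.35;p=st(95-145*np.cos(f),0,72+145*np.sin(f)+dz);p[:2]+=(e0-st(-41.2,0,0))[:2]
        r=robot.move_straight(p,feed=110,guard=35)
        if r:print("guard",th);break
    o=robot.observe();print(th,o["time_s"],"w",o["gripper_width"],o["wrist_force"],o["eef_pos"])
E
```

```text
False [451.11239839 240.01070072  31.17797321]
w 27.48771925630109 [-1.49541033 -1.08274496  4.23766034] [451.28207145 239.75718473  31.47612783]
2.25 11.125 w 26.8284196905934 [ 2.6595091  -5.19084138  6.27161503] [630.87671475 279.94989746 219.38718971]
```

```bash
python3 - <<'E'
from h import *
e=robot.observe()["eef_pos"]
claw.command_gripper(60)
robot.move_straight(e+[0,0,70],feed=150)
# slab: straddle centre
n=np.array([0.89,0.456,0]);n/=np.linalg.norm(n)
c=np.array([447,-20.,0])
claw.command_gripper(85)
an=np.arctan2(n[1],n[0]);p=c+[0,0,160];a=best(p,an);print(a)
robot.move_pose(p,down(a))
print(robot.move_straight(c+[0,0,64],feed=120,guard=8),robot.observe()["wrist_force"])
views("s",(100,190,340,340),(230,230,430,450),3)
print(robot.observe()["time_s"])
E
python3 -c "
import cv2,numpy as np
a=cv2.imread('pics/s_top.png');b=cv2.imread('pics/s_side.png');b=cv2.resize(b,None,fx=.9,fy=.9);a=cv2.resize(a,None,fx=.36,fy=.36)
c=np.zeros((600,800,3),np.uint8);c[:b.shape[0],:b.shape[1]]=b;c[:a.shape[0],540:540+a.shape[1]]=a[:, :260];cv2.imwrite('pics/s_both.png',c)"
```

```text
0.473486289739358
False [ 0.17305342 -0.38579425 -0.14205906]
14.9917
```

View pics/s_both.png

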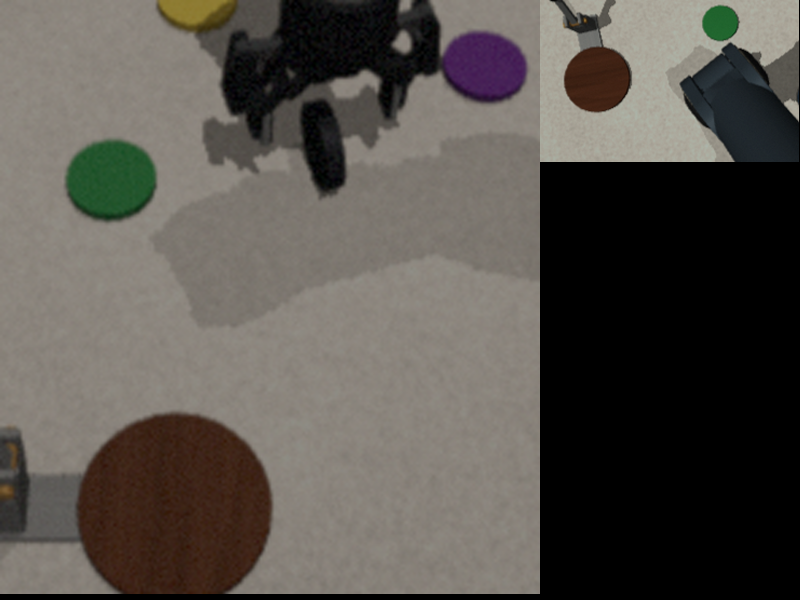

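The arm stays leaned back, and the fingers straddle the slab, which is still standing at crop (323,145). Now I'll push it towards +x.

```bash
python3 - <<'E'
from h import *
n=np.array([0.89,0.456,0]);n/=np.linalg.norm(n);c=np.array([447,-20.,0])
print(robot.move_straight(c+[0,0,52],feed=80,guard=8))
print(robot.move_straight(c+62*n+[0,0,52],feed=70,guard=25),robot.observe()["wrist_force"])
robot.move_straight(c+50*n+[0,0,52],feed=100)
robot.move_straight(c+50*n+[0,0,200],feed=200)
robot.move_pose([520,120,300],down(best([520,120,300],JAW)))
views("t",(100,120,500,360),(190,130,430,470),2);print(robot.observe()["time_s"])
T=get_image("top");S=get_image("side")
for nm,im,(cu,cv_) in(("top",T,(153,263)),("side",S,(294,418))):
    hsv=cv2.cvtColor(im["pixels"],cv2.COLOR_BGR2HSV)
    m=cv2.inRange(hsv,(3,110,25),(14,255,110));k=np.zeros_like(m);cv2.circle(k,(cu,cv_),45,255,-1);m&=k
    m=cv2.morphologyEx(m,cv2.MORPH_OPEN,np.ones((5,5)))
    e=cv2.fitEllipse(cv2.convexHull(cv2.findNonZero(m)));P=onplane(im,*e[0],10)
    print(nm,e,P.round(1))
E
```

```text
False
False [ 0.54289466 -0.33352905 -0.83264752]
18.5333
top ((133.5012969970703, 280.9626770019531), (8.585468292236328, 24.991832733154297), 137.3520050048828) [456.5 282.5  10. ]
side ((294.15887451171875, 418.7769470214844), (70.0776596069336, 71.32491302490234), 51.559783935546875) [491.4 253.3  10. ]
```

View pics/t_top.png

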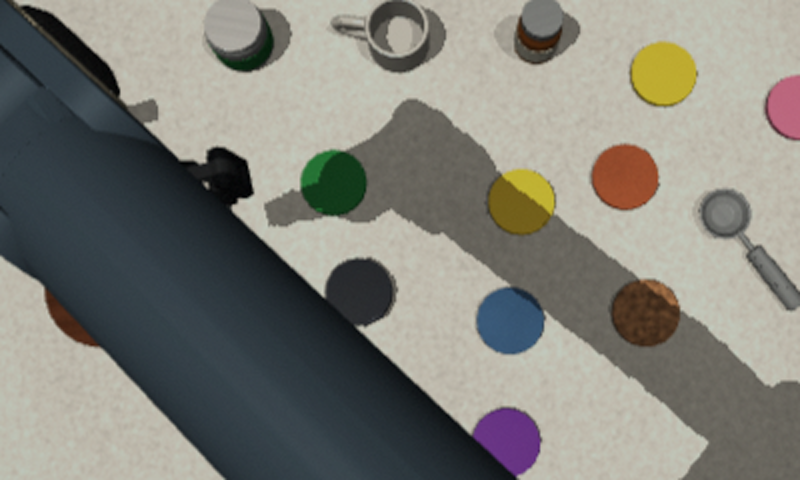

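The slab lies flat at full-image pixel (280,265), and all the coasters and bystanders are in place. Next is the green coaster, with a touch probe first to find the fingertip depth.

```bash
python3 - <<'E'
from h import *
c=np.array([592.5,25.,0]);claw.command_gripper(80,60)
a=best(c+[0,0,80],JAW);robot.move_pose(c+[0,0,80],down(a))
robot.move_straight(c+[0,0,30],feed=120,guard=10)
r=robot.move_straight(c+[0,0,3],feed=20,guard=5);z=robot.observe()["eef_pos"][2];print("touch",r,z,robot.observe()["wrist_force"])
E
```

```text
touch True 6.091021267670089 [-0.13679298 -0.55890262  4.04342584]
```

The touch at 6 mm matches a linkage model in which the tips are about 9.5 mm ahead of the TCP at 66 mm opening. So the TCP goes to z=11.5 for the grip.

```bash
cat >> h.py <<'E'
ZG=11.5
def pick(c,ang,zg=ZG,F=60):
    """c: xy of the disc; from above, grip across diameter, lift"""
    c=np.array([c[0],c[1],0.]);claw.command_gripper(80,F)
    a=best(c+[0,0,90],ang);robot.move_pose(c+[0,0,130],down(a))
    g=robot.move_straight(c+[0,0,30],feed=150,guard=12)or robot.move_straight(c+[0,0,zg],feed=50,guard=8)
    if g: print("GUARD in pick",robot.observe()["eef_pos"])
    return grip(c,zg,F)
def grip(c,zg=ZG,F=60):
    claw.command_gripper(55,F);w=robot.observe()["gripper_width"]
    robot.move_straight(np.array([c[0],c[1],130.]),feed=150)
    o=robot.observe();print("grip w",w,o["gripper_width"],o["wrist_force"].round(1),o["time_s"]);return o["gripper_width"]
def place(zb,xy=None,zg=ZG,zgrip=0.8):
    """zb: height of the surface to lay on"""
    c=np.array([*(PLATE[:2] if xy is None else xy),0.])
    a=best(c+[0,0,130],JAW);robot.move_pose(c+[0,0,140],down(a))
    w=robot.observe()["gripper_width"];print("carry w",w)
    if w<60: return False
    robot.move_straight(c+[0,0,zb+zg+12],feed=120,guard=15)
    r=robot.move_straight(c+[0,0,zb+zg-1],feed=25,guard=4)
    print("place touch",r,robot.observe()["eef_pos"].round(1),"expected z",zb+zg)
    e=robot.observe()["eef_pos"].copy();claw.command_gripper(78)
    robot.move_straight(e+[0,0,110],feed=150);return True
def clear(): 
    p=[560,-60,330];robot.move_pose(p,down(best(p,JAW)))
E
python3 - <<'E'
from h import *
c=np.array([592.5,25.,0])
robot.move_straight(c+[0,0,ZG],feed=30)
if grip(c)>60 and place(10):
    clear()
    views("p1",(100,120,500,360),(190,250,490,475),2);print(robot.observe()["time_s"])
    for n in("top","side"):
        im=get_image(n)
        for cc,A,e in blobs(im,*HSV["green"],250): print(n,e,onplane(im,*e[0],20).round(1))
        hsv=cv2.cvtColor(im["pixels"],cv2.COLOR_BGR2HSV)
        m=cv2.inRange(hsv,(3,110,25),(14,255,110));k=np.zeros_like(m);cv2.circle(k,(153,263) if n=="top" else (294,418),45,255,-1);m&=k
        m=cv2.morphologyEx(m,cv2.MORPH_OPEN,np.ones((3,3)));m[:228 if n=="top" else 0]=0
        e=cv2.fitEllipse(cv2.convexHull(cv2.findNonZero(m)));print(n,"plate",e,onplane(im,*e[0],10).round(1))
E
```

```text
grip w 63.46126544498877 63.48364209200186 [-0.1  0.  -1.5] 23.0917
carry w 63.33460821885317
place touch True [491.1 248.7  22.1] expected z 21.5
28.2417
top ((150.7382354736328, 262.46514892578125), (33.11103820800781, 34.44296646118164), 52.607696533203125) [491.5 246.7  20. ]
top plate ((152.5780487060547, 263.1503601074219), (58.677947998046875, 60.77042770385742), 58.46056365966797) [491.  246.2  10. ]
side ((294.0373840332031, 414.996337890625), (39.46665954589844, 40.3445930480957), 24.475845336914062) [492.  250.9  20. ]
side plate ((294.2104797363281, 418.71429443359375), (70.05448913574219, 71.45687103271484), 47.83961868286133) [491.4 253.1  10. ]
```

View pics/p1_side.png

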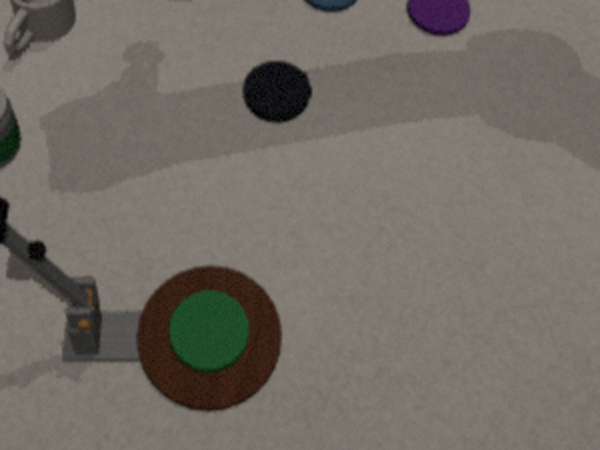

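Green is centred to about 1 mm (coaster against plate, same top view), and the TCP frame is the top-view position plus about (−0.5, +2). I'll do the other three with a fresh look before each pick and stop on any anomaly.

```bash
cat >> h.py <<'E'
HSV["cork"]=((9,80,30),(17,166,255));HSV["terra"]=((3,168,30),(11,255,255))
def find(k,near=None,z=10):
    im=get_image("top");r=[]
    for c,A,e in blobs(im,*HSV[k],550,1200):
        P=onplane(im,*e[0],z);d=max(e[1])*np.linalg.norm(P-im["origin"])/im["fx"]
        if P[0]<800 and abs(P[1])<320 and 60<d<72 and min(e[1])/max(e[1])>.9: r.append(P[:2]+[-.5,2.])
    if near is not None: r=[p for p in r if np.linalg.norm(p-near)<120]
    print(k,r);return r[0] if len(r)==1 else None
E
python3 - <<'E'
from h import *
p=PLATE+[30,-120,290];robot.move_pose(p,down(best(p,JAW)))
zb=20
for k,near,ang in(("terra",(594,-265),np.radians(45)),("cork",(460,-280),np.radians(20)),("blue",(454,-148),np.radians(90))):
    c=find(k,np.array(near))
    if c is None: views("miss",(0,0,640,480),None,1);break
    w=pick(c,ang)
    if w<60 or not place(zb): print("FAIL",k);views("miss",(0,0,640,480),None,1);break
    zb+=10
print(zb,robot.observe()["time_s"])
E
```

```text
terra [array([ 594.09994458, -264.48774683])]
grip w 63.39976749043713 63.37020197316702 [-0.5 -0.3 -1. ] 33.5833
carry w 63.336133507013685
place touch True [491.2 248.7  32.5] expected z 31.5
cork [array([ 459.23875538, -280.14239639])]
grip w 63.4976035480653 63.16029572343883 [-0.3 -0.3 -0.4] 42.825
carry w 63.02117513546909
place touch True [491.2 248.7  42.4] expected z 41.5
blue [array([ 453.19446294, -147.75290236])]
grip w 63.39712295032415 63.32958054819467 [ 0.9 -0.5 -0.2] 51.6
carry w 63.33583336129679
place touch True [491.2 248.7  52.4] expected z 51.5
50 55.5167
```

```bash
python3 - <<'E'
from h import *
p=[600,-250,330];robot.move_pose(p,down(best(p,JAW)))
views("k",(90,190,330,340),(210,200,390,475),3)
a=cv2.imread("pics/k_top.png");b=cv2.imread("pics/k_side.png")
b=cv2.resize(b,(int(540*.73),600));a=cv2.resize(a,None,fx=.56,fy=.56)
o=np.zeros((600,800,3),np.uint8);o[:,:b.shape[1]]=b;o[:a.shape[0],395:395+a.shape[1]]=a[:,:405];cv2.imwrite("pics/k.png",o)
T=get_image("top");X=cloud(T)
for cc,A,e in blobs(T,*HSV["blue"],550,1400):
    P=onplane(T,*e[0],50)
    if P[0]<800:print("blue",e,P.round(1))
hsv=cv2.cvtColor(T["pixels"],cv2.COLOR_BGR2HSV);m=cv2.inRange(hsv[:,:,2],0,62);m[:240]=0;m[295:]=0;m[:,:250]=0;m[:,312:]=0
m=cv2.morphologyEx(m,cv2.MORPH_OPEN,np.ones((3,3)))
for c in cv2.findContours(m,0,1)[0]:
    if cv2.contourArea(c)>300:
        e=cv2.fitEllipse(c);print("slab",e,onplane(T,*e[0],14).round(1),X[int(e[0][1]),int(e[0][0])])
E
```

```text
blue ((41.69746398925781, 303.27960205078125), (27.10630989074707, 40.54963684082031), 167.04725646972656) [414.2 440.3  50. ]
blue ((145.72877502441406, 260.96484375), (33.44509506225586, 34.5513801574707), 52.371978759765625) [491.7 247.   50. ]
slab ((279.4961853027344, 265.4868469238281), (31.97408676147461, 32.673805236816406), 90.29273223876953) [483.3  -3.5  14. ] [484.41539804  -2.41683114  12.33547041]
```

View pics/k.png

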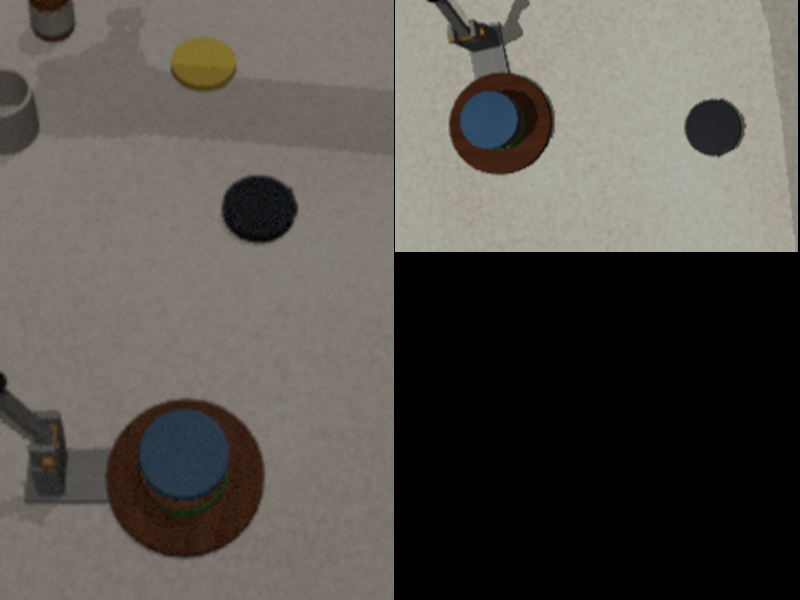

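The stack is square, with blue on top at (491.7,247.0) top-frame against plate (491.0,246.2). The slab is at (482.8,−1.5) and measures 14 mm thick and 64 mm across, so it is the one. I'll pick it up with the jaws clear of its foot.

```bash
python3 - <<'E'
from h import *
w=pick((482.8,-1.5),np.radians(117),zg=13,F=80)
if w>60:
    print(place(50,zg=13))
    p=[600,-250,330];robot.move_pose(p,down(best(p,JAW)))
    T=get_image("top");hsv=cv2.cvtColor(T["pixels"],cv2.COLOR_BGR2HSV);X=cloud(T)
    for v,u in((261,144),(253,144),(268,144),(261,136),(261,152)):print(X[v,u].round(1))
    m=((X[...,2]>57)&(X[...,2]<72)).astype(np.uint8)*255;m[:235]=0;m[295:]=0;m[:,:115]=0;m[:,185:]=0
    e=cv2.fitEllipse(cv2.convexHull(cv2.findNonZero(m)));print(e,onplane(T,*e[0],64).round(1))
views("m",(90,190,330,340),(210,300,450,475),3)
print(robot.observe()["time_s"])
E
```

```text
grip w 62.83958828103513 63.08600596484326 [-0.6  0.3 -1.8] 61.6583
carry w 62.78287749215064
place touch True [491.2 248.8  64.1] expected z 63
True
[490.5 246.3  62.5]
[505.8 247.4  60.5]
[477.4 246.1  61.9]
[490.9 262.1  59.9]
[490.6 232.1  59.9]
((143.5354461669922, 260.1734313964844), (35.154075622558594, 35.941490173339844), 53.56284713745117) [491.9 246.7  64. ]
67.075
```

View pics/m_side.png

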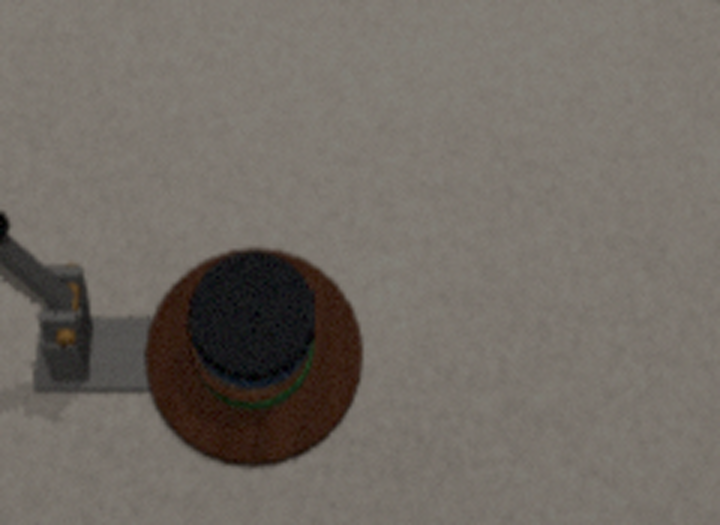

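The slab lies centred and level on the stack (top view 491.9,246.7). Now I'll regrip the hold-down arm and swing it down.

```bash
python3 - <<'E'
from h import *
e=np.array([630.9,279.95,219.4]);claw.command_gripper(50,30)
a=best(e+[0,0,80],JAW);robot.move_pose(e+[0,0,80],down(a))
print(robot.move_straight(e,feed=80,guard=8));claw.command_gripper(20,30)
o=robot.observe();print("w",o["gripper_width"],o["wrist_force"])
if 24<o["gripper_width"]<33:
    e0=o["eef_pos"].copy();base=st(95-145*np.cos(1.92),0,72+145*np.sin(1.92))
    off=np.array([*(st(0,0,0)[:2]*0),0])
    off=e0-st(95-145*np.cos(1.9),0,72+145*np.sin(1.9));print(off)
    for f in list(np.arange(1.75,0.2,-0.15))+[0.17,0.13]:
        if robot.move_straight(st(95-145*np.cos(f),0,72+145*np.sin(f))+off,feed=100,guard=35):print("guard",f);break
    f0=robot.observe()["wrist_force"]
    for f in (0.10,0.08,0.065,.05):
        r=robot.move_straight(st(95-145*np.cos(f),0,72+145*np.sin(f))+off,feed=15,guard=3)
        o=robot.observe();print(f,r,o["wrist_force"].round(1),o["eef_pos"].round(1),o["gripper_width"])
        if r:break
    claw.command_gripper(50);robot.pause(.5)
    robot.move_straight(robot.observe()["eef_pos"]+[0,0,90],feed=100)
    p=[600,-250,330];robot.move_pose(p,down(best(p,JAW)))
views("f",(0,0,640,480),(200,290,440,470),1 if False else 3)
t=cv2.imread("pics/f_top.png");cv2.imwrite("pics/f_top.png",cv2.resize(t,(800,600)))
print(robot.observe()["time_s"])
X=cloud(get_image("top"));Y=X[190:300,110:190].reshape(-1,3)
q=(Y-PLATE)@np.stack([EX,EY],1);k=(abs(q[:,1]+2)<4)
for x in range(-60,90,15):
    s=Y[k&(abs(q[:,0]-x)<5)];print(x,s[:,2].max().round(1) if len(s) else None)
E
```

```text
False
w 27.117239851241408 [-0.40674318 -2.00275463  3.74259266]
[ 1.82144354 -0.38458479 10.99209358]
0.1 False [-9.5 -0.4  4.4] [440.6 237.2  96.2] 27.150011192159663
0.08 False [-11.5  -0.6   3.3] [440.3 237.2  93.3] 27.078360624230008
0.065 False [-10.8  -0.3   4.4] [440.  237.2  91.1] 26.80419250921736
0.05 False [-10.9  -0.5   4.4] [439.8 237.1  89. ] 27.129804783538024
80.7
-60 92.1
-45 96.2
-30 87.7
-15 86.1
0 85.3
15 83.0
30 82.4
45 82.7
60 81.1
75 80.7
```

View pics/f_side.png

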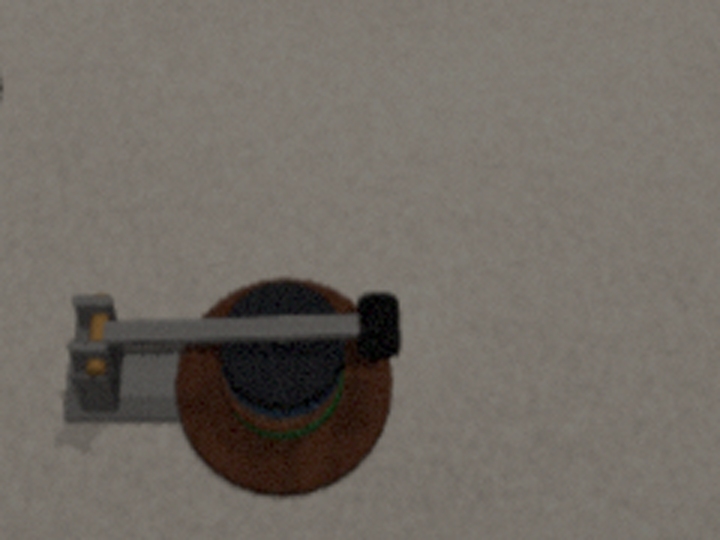

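View pics/f_top.png

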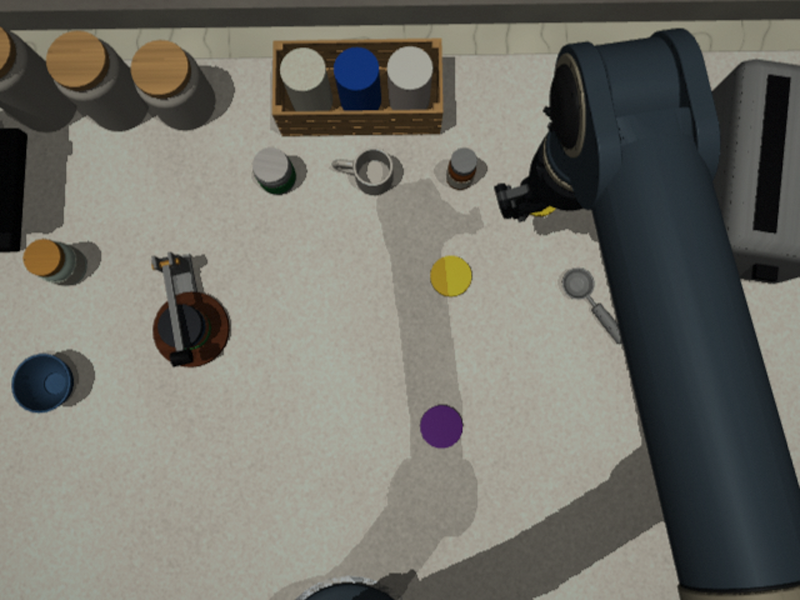

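The arm is down on the slab: bar slope is about 0.06–0.07 rad, against 0.074 expected for the pad at 64 mm. The slab is still centred over the plate (crop columns 283 against 284), and the mug, jar and tin are unmoved. One last check that the arm has settled, then I'll hand in.

```bash
python3 - <<'E'
from h import *
def sl():
    s=[]
    for _ in range(4):
        X=cloud(get_image("top"));Y=X[190:300,110:190].reshape(-1,3);q=(Y-PLATE)@np.stack([EX,EY],1)
        k=(abs(q[:,1]+2)<5)&(q[:,0]>-30)&(q[:,0]<70)&(Y[:,2]>74)&(Y[:,2]<95);s.append(np.polyfit(-q[k,0],Y[k,2],1))
    return np.mean(s,0)
print(sl());robot.pause(1.5);print(sl(),robot.observe()["wrist_force"],robot.observe()["time_s"])
robot.job_done()
E
```

```text
[6.58938496e-02 8.16224570e+01]
[6.51815688e-02 8.14877390e+01] [-0.54193561  0.05219573  0.58650218] 82.65
the job is handed in; nothing more can be done
```

The job is done and handed in at about 83 s of the 210 s allowed. I swung the hold-down arm up until it stayed against its stop and pushed the stone disc over flat. I then stacked the four coasters present (green, terracotta, cork, blue), laid the disc on top and lowered the arm onto it. The wood coaster was absent.

**Last checks:**
- **Stack:** the top coaster and the stone disc measured within about 1 mm of the plate centre in the top view. After the arm came down, the disc still looked centred in the side view.
- **Arm:** its slope held steady at 0.066 then 0.065 rad over 1.5 s. About 0.07 is expected with the pad resting on the disc.
- **Bystanders:** the mug, spice jar and tea tin still stand where they were, and the robot was clear with about zero wrist force.

**Disagreements:**
- The two cameras differed by 2–7 mm in y. I used a value between them, and the placings confirmed it.
- The force guard did not register the pad touching the disc, so I released the arm to settle under its own weight. That the pad rests on the disc is inferred from the steady slope and the pictures.

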